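Lock the lugged roller rest into the bench socket of a glass hot shop

TASK

Fit the roller rest that has two lugs on its foot into the round bayonet socket on the bench: line the lugs up with the two slots, push it down until its foot sits on the socket's floor, give it roughly a quarter turn either way so that the lugs are well under the top plate, and let go, leaving it standing upright. Leave the other roller rest, the one with the plain round foot, standing where it is.

Things in the scene. Friction and masses are not known exactly. Their poses are not given: they have to be found in the camera images.
- lug_rest: Loose steel roller rest to fit, 129 mm tall, 0.3-0.65 kg. Origin: centre of underside, z up. Foot: bar 92 (along x) x 16 x 10 mm, its ends are the two lugs; hub 48 mm across, 32 high. Stem 28 x 28 mm square along x, y up to z 100 mm. Yoke with two rollers, 56 mm wide in x, 28 mm in y, z 92-129. Grip across y (28 mm) at z 75-95, from above. Same after a half turn.
- plain_rest: Bystander that stays where it stands, on either side of the socket: same stem, yoke and rollers (129 mm tall, same axes), but on a plain round foot disc 92 mm across, without lugs. It does not fit the socket. Origin: centre of its underside, z up.
- socket: Round steel bayonet socket fixed on the bench. Origin: centre of underside, z up. Flange 148 mm, casing 124 mm across, 28 mm high. Top plate 6 mm thick, top at z 28 mm, with a 60 mm round hole and two slots 30 mm wide along the socket's x axis both ways, out to 54 mm from the centre. The lugs enter lying along x, either way round, with about 10 degrees and 5 mm of play.
- socket_seat (a point): Centre of the socket's flat inner floor, 6 mm above the socket's origin (22 mm below its top), axes as the socket's: the underside of the seated rest lies here. Room under the top plate is 16 mm high and free all round: no stops, no springs, so a seated rest turns freely either way. Locked when the lugs lie crosswise to the slots.
Not all that is in view belongs to the job. Leave any red look-alike of the lug_rest alone.

How it is judged:
On the way:
1. the lugs have gone down through the slots (foot less than 10 mm above the socket's floor, lugs within 29 degrees of the slots) (z of lug_rest in the frame of socket below 0.016 m and horizontal distance between lug_rest and socket below 0.02 m and angle between the x axis of lug_rest and the x axis of socket, either way round below 0.5 rad).
At the end, for the whole second after the job is handed in: The lugged rest stands upright (within 6 degrees) and at rest in the socket, its foot on the socket's floor (within 4 mm) and within 15 mm of the socket's centre, its lugs turned at least 43 degrees away from the slot line; the plain-footed rest stands within 40 mm of where it was, upright (z of lug_rest in the frame of socket below 0.01 m and horizontal distance between lug_rest and socket below 0.015 m and angle between the x axis of lug_rest and the x axis of socket, either way round above 0.75 rad and angle between lug_rest's own z axis and vertical below 0.1 rad and linear speed of lug_rest below 0.02 m/s and distance of plain_rest from where it was at the start of the episode below 0.04 m and angle between plain_rest's own z axis and vertical below 0.15 rad); the robot touches nothing.
It fails at once if the plain-footed rest is pushed more than 40 mm away or knocked over (distance of plain_rest from where it was at the start of the episode above 0.04 m or angle between plain_rest's own z axis and vertical above 0.5 rad).
It also fails if it takes over 42 s, if anything falls off the work surface, if the arm or the gripper's body presses on something with over 40 N, if the wrist force passes 120 N, or if a joint passes its speed limit or range.

ROBOT

A 6-joint arm with a two-finger parallel gripper is mounted at the origin on the work surface. World frame = base frame: x ahead of the robot, y to its left, z up, the work surface at z = 0. Lengths are in m, angles in rad, forces in N, time in s.
With the tool pointing down it reaches from about 0.3 to 0.775 m from the base axis. Payload 14.6 kg.
Tool frame: the origin (TCP) lies between the finger pads; the fingertips stand 8 mm ahead of it and the grasp point (between the pads) lies 11 mm behind it (ctrl.tip_reach is the distance from the TCP to the fingertips, in m); y points along the fingers, z is the direction in which the jaws open and shut, and the axes are right-handed (so a half turn about y gives the same grasp; the last joint's range is limited). The gripper opens to 94 mm and grips with 3 to 60 N. Pads are 16 mm wide; open, the fingers measure 119 mm over their backs; the gripper's body (75 mm by 177 mm) begins 78 mm behind the grasp point.
Start: joints at [1.261, 0.3, 1.521, -0, 1.321, -0.067], TCP at [0.132, 0.534, 0.213] pointing down, gripper open.
Joint ranges: [-3.03, 3.03], [-0.79, 2.21], [0.23, 2.52], [-1.04, 4.18], [0, 3.07], [-2.55, 2.55]. Speed limits (rad/s): [2.22, 2.22, 2.57, 3.14, 3.14, 3.14].

INTERFACE

Orientations are given as [roll, pitch, yaw] about the fixed x, y, z axes, in that order (R = Rz(yaw) Ry(pitch) Rx(roll)).
In Python, from station import ctrl gives the robot as it stands.
- The arm moves only by the tool play_rows, never from a script. Its arguments are lists of equal length, an entry for each row: "twist": the turn, a rotation vector about the world's x, y, z as a fraction of full scale, a list of three; "travel": the shift along the world's x, y, z as a fraction of full scale, a list of three; "grip": the gripper's target within -1 to 1 (shut at 1, half-way at 0, fully open at -1). A call has 1 to 12 rows; each row shifts and turns the commanded pose from where the row before left it; what a row does not reach is not made up. Full scale, the value 1, is 5 cm for a shift and 90 degrees for a turn. A row lasts 1/10 s, in which the tool goes at most 50 mm and 8.59 degrees, less where a joint would pass 70% of its speed; a pose out of reach is approached as far as the arm can. A call with a number of a shift or a turn outside -1 to 1 is refused whole. A call with a gripper value outside its range is refused whole. The fingers move at their own pace and stop on an object; "force" is the grip in N (left out, the last holds). Time passes only in rows, so rows that do not move let the fingers close. It gives the time, the measured TCP pose, the force and the opening at its end, in the units of the state.
- ctrl.get_obs(): the state, without advancing time (a new reading comes with each control period).
- ctrl.camera(name): name is "scene" or "top" or "wrist"; returns a dict with "img" (480x640x3 uint8, red, green, blue), "vfov" (degrees; the focal length in pixels is half the picture's height over the tangent of half this angle, whatever the lens; pixels are square), "cx", "cy" (the principal point, pixels), "rvec" (rotation vector, rad) and "tvec" (3), from world to camera coordinates, as OpenCV has them. Camera axes: x right, y down, z forward; pixel columns grow to the right and rows downward; lengths in m; the calibration is good to about 2 mm. The wrist camera is an equidistant fisheye: a pixel r from the principal point sees the ray r / f radians off the axis. A picture is of the moment at which its call begins. There is no depth.
- ctrl.hand_in(): hands the job in, once; it reports no verdict.
Trained networks look in a picture, given as the dict that the camera call returned (one of the last four; its "shot" number tells which), for a name from the list of things; names that differ only in an ending like _2 or _b are one class to them, and where a whole thing is asked for, a point or a joint stands for the part that bears it (a point fixed in the world has none). Each returns a list of dicts, best first, with "confidence" (0 to 1); they miss things now and then, are a little off and sometimes report something else, mostly with a low value. They report only what shows in the picture. A call takes as long as a camera call. They do not tell look-alikes from the thing itself.
- ctrl.boxes_of(name, picture): "point" ([column, row] in pixels, amid what is visible of it).
- ctrl.trace(name, picture): "pixels" (480x640 bool, what is visible of it) and "point" ([column, row] in pixels, amid what is visible of it).
The state is a dict: "time_s": time; "qpos": joint angles; "joint_vel": joint speeds; "tau": joint torques, N m; "ee_pos": TCP position; "eef_rot": TCP orientation; "force": force on the tool from outside, world axes, zero at the start; "moment": the same for the moment, N m; "grip_width": finger opening in m.
Only numpy, scipy, OpenCV 4.12 (cv2) and the standard library are available. Lean on these libraries where they do the work, as an engineer would, in place of code of your own. Each camera call takes 0.05 s, during which the arm holds its last target.

## Working session

There is one attempt and no reset: what is moved stays moved. The work goes in short steps, Python scripts to look and compute and a tool call to move; the robot and the scene stay as the last step left them, time stands still between calls to the robot, and variables do not carry over. Pictures are saved under pics/ and viewed, and the job is handed in when it is done.

Besides the shell and the picture viewer there is one more tool, called after "Emit:" as name(argument=value, ...), one argument or row to a line, values as JSON. play_rows: Moves the arm, as the interface text tells. Its arguments: {"type":"object","properties":{"twist":{"type":"array"},"travel":{"type":"array"},"grip":{"type":"array"},"force":{"type":"number"}},"required":["twist","travel","grip"]}

```bash
mkdir -p pics; ls; python3 - <<'E'
from station import ctrl
import cv2,pickle
o=ctrl.get_obs();print({k:o[k] for k in('time_s','ee_pos','eef_rot','grip_width','force')},ctrl.tip_reach)
d={}
for n in('scene','top','wrist'):
    c=ctrl.camera(n);d[n]=c
    cv2.imwrite(f'pics/{n}0.png',c['img'][:,:,::-1]);print(n,c['vfov'],c['cx'],c['cy'],c['rvec'],c['tvec'],c['shot'])
    for t in('lug_rest','plain_rest','socket'):
        print(t,[(r['point'],r['confidence']) for r in ctrl.boxes_of(t,c)])
pickle.dump(d,open('shots0.pkl','wb'))
E
```

```text
pics
{'time_s': 0.0, 'ee_pos': array([0.13214882, 0.53363023, 0.21288126]), 'eef_rot': array([-1.57195728e+00,  5.85438931e-05, -2.42776974e-01]), 'grip_width': 0.09396881507494131, 'force': array([-0.4533171 ,  0.16687439, -0.3048653 ])} 0.008
scene 53.223094005551566 316.56831649502624 244.07030318246123 [ 0.96501943  2.55499694 -0.97923237] [ 0.42137104 -0.23469395  1.08111958] 1
lug_rest [([355.4, 377.1], 0.89), ([451.4, 290.4], 0.79)]
plain_rest [([270.6, 161.3], 0.78)]
socket [([335.9, 262.9], 0.59)]
top 55.30899372387102 316.5171390530436 234.84043156191592 [ 2.21416063 -2.17105186  0.09400578] [-0.01386077  0.56043895  0.75121963] 2
lug_rest [([184.7, 166.4], 0.72), ([186.6, 295.0], 0.55)]
plain_rest [([466.8, 297.7], 0.96)]
socket [([305.9, 253.6], 0.89)]
wrist 65.70646984690485 321.3679949643203 235.95908607670017 [-2.30297724 -1.80181779 -0.23666388] [-0.54950014 -0.02611114  0.39380043] 3
lug_rest []
plain_rest []
socket []
```

View pics/scene0.png

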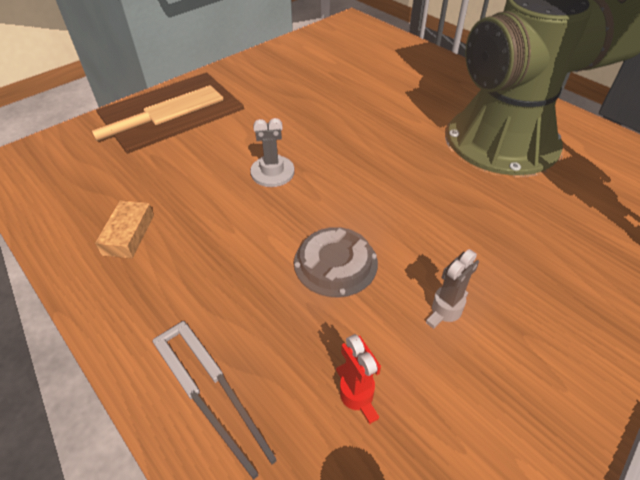

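View pics/top0.png

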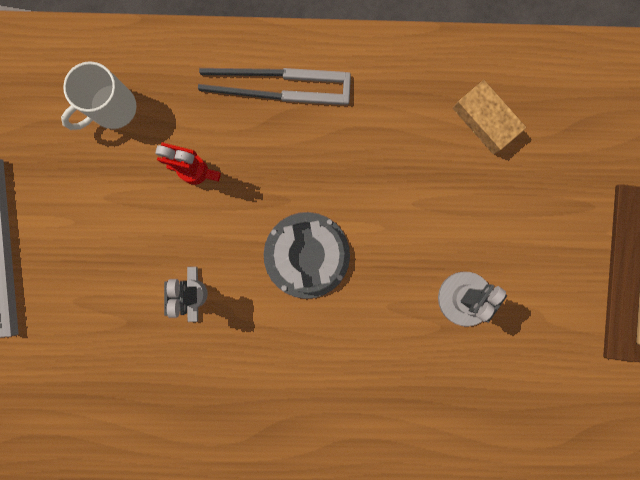

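View pics/wrist0.png

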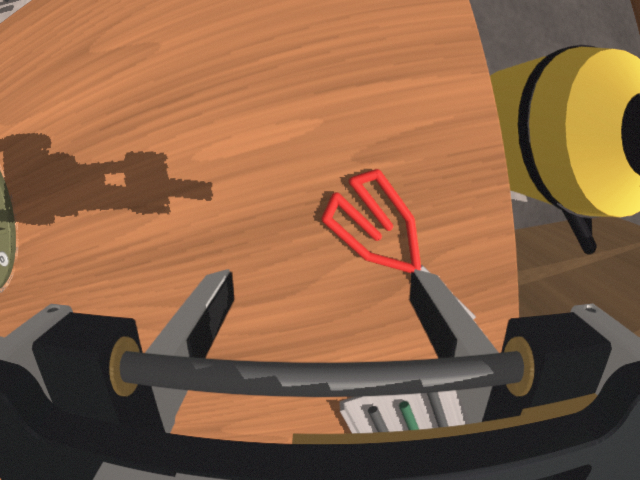

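Scene picture: the grey lugged rest is at (451,290), the red look-alike at (355,377), the plain-footed rest at (271,160) and the socket at (336,260). In the top view these are at (186,295), (185,166), (470,298) and (307,255). The candidates are therefore the grey one, the red one and the plain one, and I choose the grey one with lugs, at top (186,295). Next come close crops.

```bash
cat > h.py <<'E'
import numpy as np,cv2
def K(c):
    f=240/np.tan(np.radians(c['vfov'])/2); return np.array([[f,0,c['cx']],[0,f,c['cy']],[0,0,1]])
def proj(c,P): return cv2.projectPoints(np.asarray(P,float).reshape(-1,1,3),np.array(c['rvec']),np.array(c['tvec']),K(c),None)[0].reshape(-1,2)
def back(c,uv,z):
    R=cv2.Rodrigues(np.array(c['rvec']))[0];C=-R.T@np.array(c['tvec'])
    d=R.T@np.linalg.inv(K(c))@np.array([uv[0],uv[1],1.]); return C+d*(z-C[2])/d[2]
E
python3 - <<'E'
import pickle,cv2,numpy as np
from h import *
d=pickle.load(open('shots0.pkl','rb'))
t=d['top']['img'][:,:,::-1];s=d['scene']['img'][:,:,::-1]
a=cv2.resize(t[255:335,150:230],(400,400),interpolation=cv2.INTER_CUBIC)
b=cv2.resize(t[205:305,257:357],(400,400),interpolation=cv2.INTER_CUBIC)
cv2.imwrite('pics/crop0.png',np.hstack([a,b]))
a=cv2.resize(s[245:335,415:505],(400,400),interpolation=cv2.INTER_CUBIC)
b=cv2.resize(s[215:305,290:380],(400,400),interpolation=cv2.INTER_CUBIC)
cv2.imwrite('pics/crop1.png',np.hstack([a,b]))
for uv,z in(((194,295),.01),((307,255),.028),((466,299),.01),((185,166),.03)):print(back(d['top'],uv,z))
E
```

```text
[0.45569083 0.20118    0.01      ]
[0.52616515 0.0124335  0.028     ]
[ 0.45729591 -0.25873256  0.01      ]
[0.67076528 0.21931176 0.03      ]
```

View pics/crop0.png

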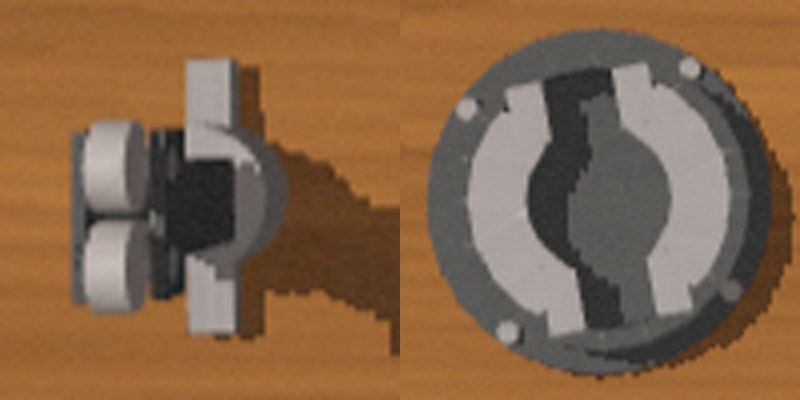

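View pics/crop1.png

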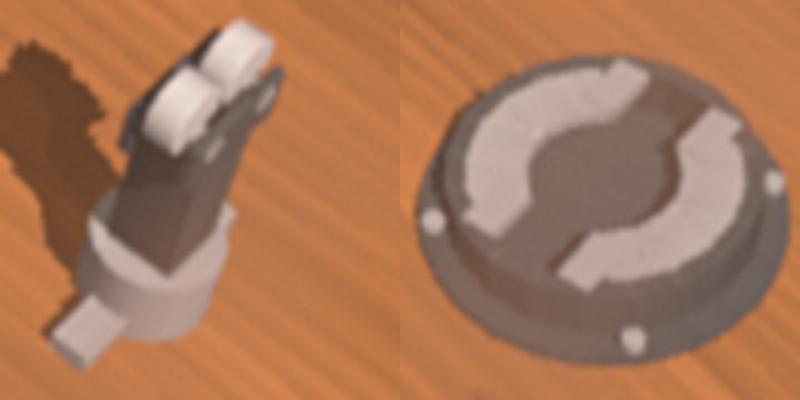

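```bash
cat > fit.py <<'E'
import pickle,cv2,numpy as np
from scipy.optimize import least_squares
from h import *
d=pickle.load(open('shots0.pkl','rb'));T,S=d['top'],d['scene']
def tw(p,P):
    c,s=np.cos(p[2]),np.sin(p[2]);P=np.asarray(P,float)
    return np.c_[p[0]+c*P[:,0]-s*P[:,1],p[1]+s*P[:,0]+c*P[:,1],P[:,2]]
def fit(obs,p0):
    f=lambda p:np.concatenate([(proj(c,tw(p,M))-uv).ravel() for c,M,uv in obs])
    r=least_squares(f,p0,loss='soft_l1');print(r.x,np.round(r.fun.reshape(-1,2),1).tolist());return r.x
cr=lambda L,o,s:np.array(L,float)/s+o
lug=[(x,y,.01) for x,y in((.046,.008),(.046,-.008),(-.046,.008),(-.046,-.008))]
# rest x axis ~ +world x (up in top). world y+ = left
uvT=cr([(188,60),(235,60),(188,330),(235,330)],(150,255),5)
pl=fit([(T,lug,uvT)],[.456,.2,0.0])
hole=[(x,y,.028) for x,y in((.026,.015),(.026,-.015),(-.026,.015),(-.026,-.015))]
uvH=cr([(153,140),(222,122),(177,265),(248,260)],(257,205),4)
ps=fit([(T,hole,uvH)],[.526,.012,0.2])
def overlay(ps,pl,T,S,name):
    out=[]
    a=np.linspace(0,2*np.pi,60)
    def circ(p,r,z): return tw(p,np.c_[r*np.cos(a),r*np.sin(a),0*a+z])
    def box(p,x,y,z): return tw(p,[(x,y,z),(x,-y,z),(-x,-y,z),(-x,y,z),(x,y,z)])
    G=[(circ(ps,.074,0.0),(0,255,0)),(circ(ps,.062,.028),(255,255,0)),(circ(ps,.03,.028),(0,255,255)),(box(ps,.054,.015,.028),(0,0,255)),
       (box(pl,.046,.008,.01),(0,0,255)),(circ(pl,.024,.032),(0,255,0)),(box(pl,.014,.014,.032),(255,0,0)),(box(pl,.028,.014,.129),(255,255,0))]
    for c,(u0,v0,u1,v1) in((T,(150,200,360,340)),(S,(290,210,500,350))):
        k=3.8;im=cv2.resize(c['img'][v0:v1,u0:u1,::-1],None,fx=k,fy=k,interpolation=cv2.INTER_CUBIC)
        for P,col in G:
            q=((proj(c,P)-(u0,v0)+.5)*k).astype(int);cv2.polylines(im,[q.reshape(-1,1,2)],False,col,1)
        out.append(im[:, :])
    for i,o in enumerate(out): cv2.imwrite(f'pics/{name}{i}.png',o)
if __name__=='__main__': overlay(ps,pl,T,S,'ovA')
E
python3 fit.py
```

```text
[0.45750994 0.20409689 0.03801247] [[-0.1, -0.4], [0.1, -0.6], [-0.1, 0.6], [0.1, 0.4]]
[0.5279493  0.01246445 0.21255041] [[-0.1, 0.3], [0.4, 1.4], [-0.1, -0.2], [-0.1, -2.4]]
```

```bash
ls pics
```

```text
crop0.png
crop1.png
ovA0.png
ovA1.png
scene0.png
top0.png
wrist0.png
```

View pics/ovA0.png

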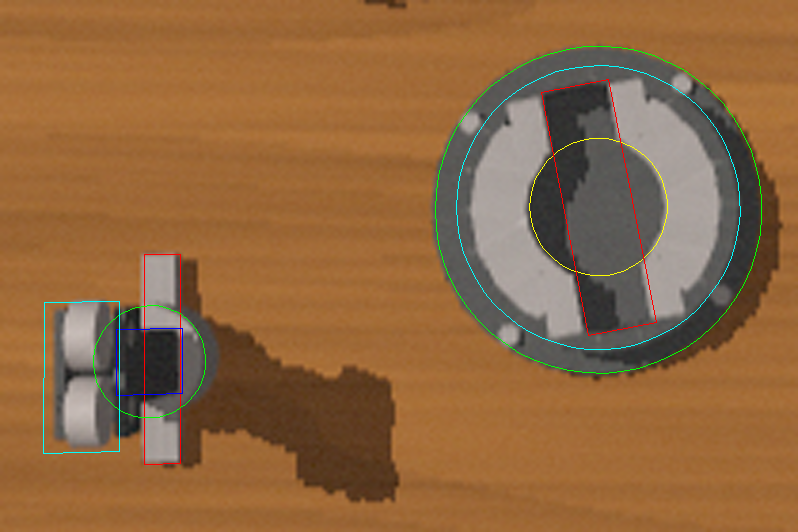

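View pics/ovA1.png

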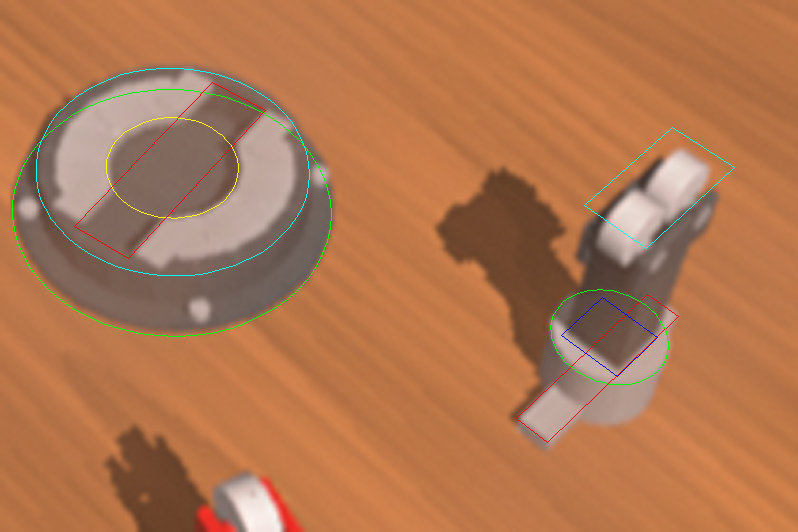

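The top and scene overlays agree within about 2 mm. The rest is at (0.4575, 0.204) with yaw 0.04. The socket is at (0.528, 0.0125) with yaw 0.21. Moving above the rest.

Emit:
play_rows(
  twist=[
    [0, 0, 0.015],
    [0, 0, 0.015],
    [0, 0, 0.015],
    [0, 0, 0.015],
    [0, 0, 0.015],
    [0, 0, 0.015],
    [0, 0, 0.015],
    [0, 0, 0.015],
    [0, 0, 0.015],
    [0, 0, 0.015],
    [0, 0, 0.015],
    [0, 0, 0.014],
  ],
  travel=[
    [0.54, -0.55, 0],
    [0.54, -0.55, 0],
    [0.54, -0.55, 0],
    [0.54, -0.55, 0],
    [0.54, -0.55, 0],
    [0.54, -0.55, 0],
    [0.54, -0.55, 0],
    [0.54, -0.55, 0],
    [0.54, -0.55, 0],
    [0.54, -0.55, 0],
    [0.54, -0.55, 0],
    [0.54, -0.55, 0],
  ],
  grip=[-1, -1, -1, -1, -1, -1, -1, -1, -1, -1, -1, -1],
)

```text
time_s: 1.8
ee_pos: [0.4572, 0.2025, 0.2136]
eef_rot: [-1.571, -0.0, 0.039]
force: [-0.3, -0.2, 0.5]
grip_width: 0.094
```

Emit:
play_rows(
  twist=[
    [0, 0, 0],
    [0, 0, 0],
  ],
  travel=[
    [0, 0, 0],
    [0, 0, 0],
  ],
  grip=[-1, -1],
)

```text
time_s: 2.0
ee_pos: [0.4563, 0.2035, 0.2133]
eef_rot: [-1.571, 0.0, 0.037]
force: [0.4, 1.2, 0.8]
grip_width: 0.0939
```

```bash
python3 - <<'E'
from station import ctrl
import cv2,pickle,numpy as np
from h import *
o=ctrl.get_obs();print(o['time_s'],o['ee_pos'],o['eef_rot'],o['force'],o['qpos'])
c=ctrl.camera('wrist');pickle.dump(c,open('w1.pkl','wb'))
im=c['img'][:,:,::-1].copy()
from fit import tw
R=cv2.Rodrigues(np.array(c['rvec']))[0];f=K(c)[0,0]
def pf(P):
    X=(R@np.asarray(P).T).T+np.array(c['tvec']);th=np.arctan2(np.hypot(X[:,0],X[:,1]),X[:,2]);n=np.hypot(X[:,0],X[:,1])
    return np.c_[c['cx']+f*th*X[:,0]/n,c['cy']+f*th*X[:,1]/n]
pl=[.4575,.2041,.038]
a=np.linspace(0,6.283,60)
for P in [(tw(pl,[(.028*x,.014*y,.12) for x,y in((1,1),(1,-1),(-1,-1),(-1,1),(1,1))])),tw(pl,[(.046*x,.008*y,.01) for x,y in((1,1),(1,-1),(-1,-1),(-1,1),(1,1))]),tw(pl,np.c_[.024*np.cos(a),.024*np.sin(a),a*0+.032])]:
    cv2.polylines(im,[pf(P).astype(int).reshape(-1,1,2)],False,(0,255,0),1)
cv2.imwrite('pics/w1.png',im)
E
```

```text
2.0 [0.45633997 0.20347522 0.21325571] [-1.57081404e+00  4.64751428e-04  3.65974863e-02] [0.36906466 1.24027262 0.82710806] [ 3.46043855e-01  1.88013432e-01  1.66053329e+00  1.29606297e-04
  1.29349400e+00 -1.26138547e+00]
[0.45750994 0.20409689 0.03801247] [[-0.1, -0.4], [0.1, -0.6], [-0.1, 0.6], [0.1, 0.4]]
[0.5279493  0.01246445 0.21255041] [[-0.1, 0.3], [0.4, 1.4], [-0.1, -0.2], [-0.1, -2.4]]
```

View pics/w1.png

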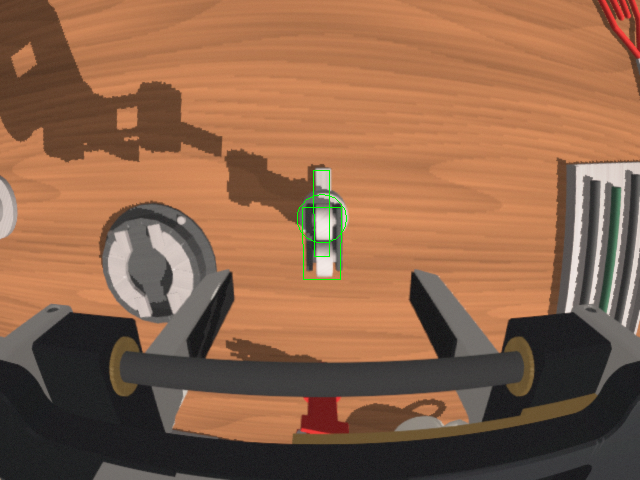

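The wrist view at (322,220) confirms the pose: the overlay falls on the lugs, hub and yoke. Lowering and closing.

Emit:
play_rows(
  twist=[
    [0, 0, 0],
    [0, 0, 0],
    [0, 0, 0],
    [0, 0, 0],
    [0, 0, 0],
    [0, 0, 0],
    [0, 0, 0],
    [0, 0, 0],
  ],
  travel=[
    [0.02, 0, -0.4],
    [0, 0, -0.4],
    [0, 0, -0.4],
    [0, 0, -0.4],
    [0, 0, -0.4],
    [0, 0, -0.4],
    [0, 0, -0.36],
    [0, 0, 0],
  ],
  grip=[-1, -1, -1, -1, -1, -1, -1, -1],
)

```text
time_s: 2.85
ee_pos: [0.4555, 0.2044, 0.0738]
eef_rot: [-1.572, 0.003, 0.04]
force: [-0.1, 0.3, 0.5]
grip_width: 0.0941
```

Emit:
play_rows(
  twist=[
    [0, 0, 0],
    [0, 0, 0],
    [0, 0, 0],
    [0, 0, 0],
    [0, 0, 0],
    [0, 0, 0],
    [0, 0, 0],
    [0, 0, 0],
    [0, 0, 0],
    [0, 0, 0],
  ],
  travel=[
    [0, 0, 0],
    [0, 0, 0],
    [0, 0, 0],
    [0, 0, 0],
    [0, 0, 0],
    [0, 0, 0],
    [0, 0, 0],
    [0, 0, 0],
    [0, 0, 0],
    [0, 0, 0],
  ],
  grip=[1, 1, 1, 1, 1, 1, 1, 1, 1, 1],
  force=40,
)

```text
time_s: 3.85
ee_pos: [0.4572, 0.2039, 0.0754]
eef_rot: [-1.571, 0.0, 0.038]
force: [-0.3, 1.0, -0.7]
grip_width: 0.0277
```

Emit:
play_rows(
  twist=[
    [0, 0, 0],
    [0, 0, 0],
    [0, 0, 0],
    [0, 0, 0.014],
    [0, 0, 0.014],
    [0, 0, 0.014],
    [0, 0, 0.014],
    [0, 0, 0.014],
    [0, 0, 0.014],
    [0, 0, 0.014],
    [0, 0, 0.013],
    [0, 0, 0],
  ],
  travel=[
    [0, 0, 0.3],
    [0, 0, 0.4],
    [0, 0, 0.5],
    [0.176, -0.479, 0],
    [0.176, -0.479, 0],
    [0.176, -0.479, 0],
    [0.176, -0.479, 0],
    [0.176, -0.479, 0],
    [0.176, -0.479, 0],
    [0.176, -0.479, 0],
    [0.176, -0.479, 0],
    [0, 0, 0],
  ],
  grip=[1, 1, 1, 1, 1, 1, 1, 1, 1, 1, 1, 1],
)

```text
time_s: 5.05
ee_pos: [0.5278, 0.0099, 0.1347]
eef_rot: [-1.571, 0.001, 0.211]
force: [0.8, 0.3, -6.0]
grip_width: 0.0278
```

Emit:
play_rows(
  twist=[
    [0, 0, 0],
    [0, 0, 0],
    [0, 0, 0],
  ],
  travel=[
    [0, 0, 0],
    [0, 0, 0],
    [0, 0, 0],
  ],
  grip=[1, 1, 1],
)

```text
time_s: 5.35
ee_pos: [0.5273, 0.013, 0.1353]
eef_rot: [-1.571, 0.0, 0.214]
force: [0.9, -0.2, -5.4]
grip_width: 0.0282
```

```bash
python3 - <<'E' | tail -1
from station import ctrl
import cv2,numpy as np
from h import *
from fit import tw
o=ctrl.get_obs()
ps=[.528,.0125,.2126]; e=o['ee_pos']; dz=e[2]-.0746; pr=[e[0]+.0005,e[1],o['eef_rot'][2]]
a=np.linspace(0,6.283,60)
box=lambda p,x,y,z: tw(p,[(x*i,y*j,z) for i,j in((1,1),(1,-1),(-1,-1),(-1,1),(1,1))])
circ=lambda p,r,z: tw(p,np.c_[r*np.cos(a),r*np.sin(a),a*0+z])
G=[(box(ps,.054,.015,.028),(0,0,255)),(circ(ps,.03,.028),(0,255,255)),(box(pr,.046,.008,dz),(0,255,0)),(box(pr,.046,.008,dz+.01),(255,255,0))]
for n in('scene','top','wrist'):
    c=ctrl.camera(n);k=3;r=cv2.Rodrigues(np.array(c['rvec']))[0]
    if n=='wrist':
        cv2.imwrite('pics/m_wrist.png',c['img'][:,:,::-1]);continue
    q0=proj(c,[[.528,.0125,.06]])[0].astype(int);u0,v0=q0[0]-125,q0[1]-95
    im=cv2.resize(c['img'][v0:v0+190,u0:u0+250,::-1],None,fx=k,fy=k,interpolation=cv2.INTER_CUBIC)
    for P,col in G:
        q=((proj(c,P)-(u0,v0)+.5)*k).astype(int);cv2.polylines(im,[q.reshape(-1,1,2)],False,col,1)
    cv2.imwrite(f'pics/m_{n}.png',im)
print(o['time_s'],e,o['eef_rot'],o['force'],o['qpos'],dz)
E
```

```text
1.13877544e+00 -1.82927400e+00] 0.060721164382905674
```

View pics/m_scene.png

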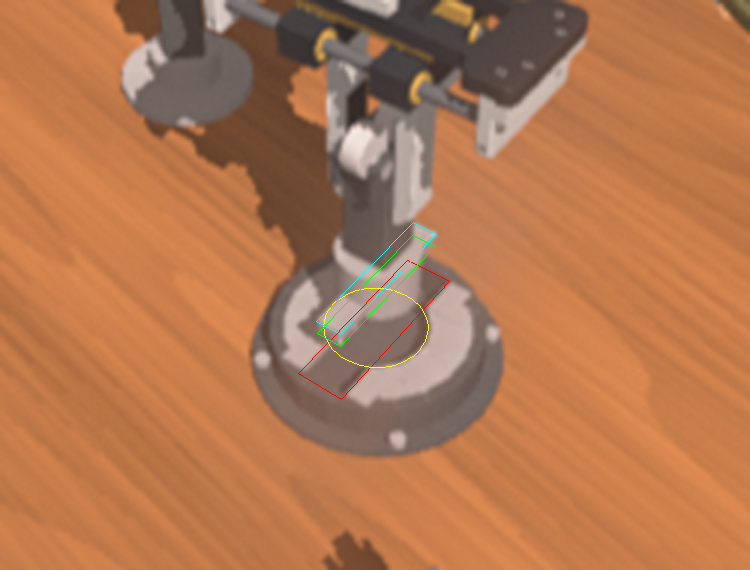

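View pics/m_top.png

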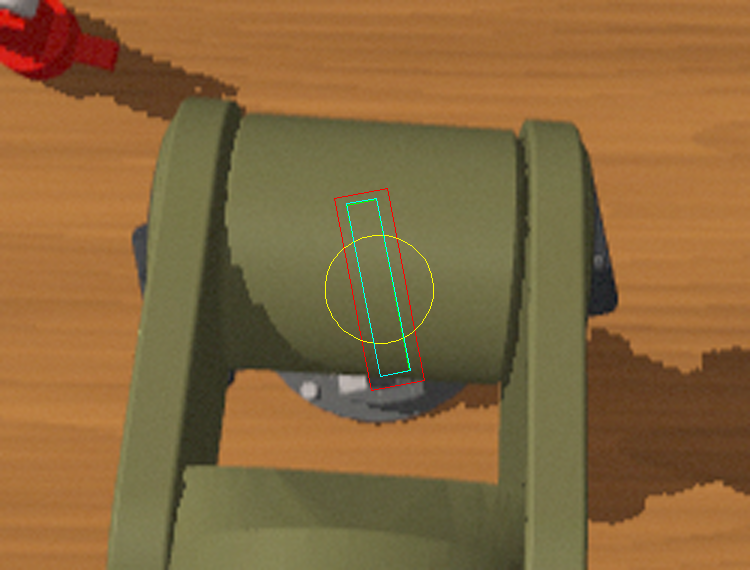

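View pics/m_wrist.png

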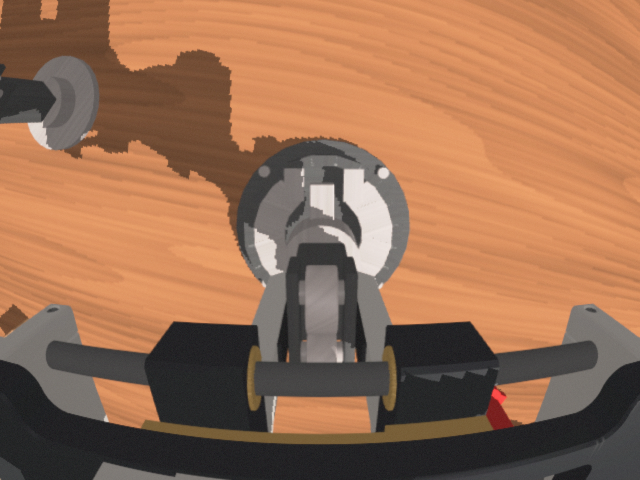

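The scene and wrist views show the lugs over the slot: lug tip at wrist (322,200), slot centred at about (322,180). The overlays agree. Descending.

Emit:
play_rows(
  twist=[
    [0, 0, 0],
    [0, 0, 0],
    [0, 0, 0],
    [0, 0, 0],
    [0, 0, 0],
    [0, 0, 0],
    [0, 0, 0],
  ],
  travel=[
    [0, 0, -0.15],
    [0, 0, -0.15],
    [0, 0, -0.15],
    [0, 0, -0.15],
    [0, 0, -0.1],
    [0, 0, -0.1],
    [0, 0, -0.1],
  ],
  grip=[1, 1, 1, 1, 1, 1, 1],
)

```text
time_s: 6.2
ee_pos: [0.5277, 0.0123, 0.0901]
eef_rot: [-1.571, -0.0, 0.213]
force: [-0.1, -0.3, -6.3]
grip_width: 0.028
```

Emit:
play_rows(
  twist=[
    [0, 0, 0],
    [0, 0, 0],
  ],
  travel=[
    [0, 0, 0],
    [0, 0, 0],
  ],
  grip=[1, 1],
)

```text
time_s: 6.4
ee_pos: [0.5277, 0.0123, 0.0905]
eef_rot: [-1.571, -0.0, 0.213]
force: [0.7, 0.2, -5.6]
grip_width: 0.0275
```

Emit:
play_rows(
  twist=[
    [0, 0, 0],
    [0, 0, 0],
    [0, 0, 0],
    [0, 0, 0],
    [0, 0, 0],
  ],
  travel=[
    [0, 0, -0.06],
    [0, 0, -0.06],
    [0, 0, -0.04],
    [0, 0, -0.02],
    [0, 0, 0],
  ],
  grip=[1, 1, 1, 1, 1],
)

```text
time_s: 6.9
ee_pos: [0.5277, 0.0123, 0.0815]
eef_rot: [-1.571, -0.0, 0.213]
force: [1.5, -0.9, -5.7]
grip_width: 0.0276
```

Emit:
play_rows(
  twist=[
    [0, 0, 0],
    [0, 0, 0],
  ],
  travel=[
    [0, 0, -0.01],
    [0, 0, 0],
  ],
  grip=[1, 1],
)

```text
time_s: 7.1
ee_pos: [0.5277, 0.0123, 0.0814]
eef_rot: [-1.571, -0.0, 0.213]
force: [-3.5, 0.9, 1.9]
grip_width: 0.0277
```

The contact force shows the foot on the floor at the expected height. Turning 90° clockwise, since the wrist range has room that way.

Emit:
play_rows(
  twist=[
    [0, 0, -0.04],
    [0, 0, -0.08],
    [0, 0, -0.08],
    [0, 0, -0.08],
  ],
  travel=[
    [0, 0, 0],
    [0, 0, 0],
    [0, 0, 0],
    [0, 0, 0],
  ],
  grip=[1, 1, 1, 1],
)

```text
time_s: 7.5
ee_pos: [0.5282, 0.0121, 0.0814]
eef_rot: [-1.571, -0.002, -0.232]
force: [-0.0, -1.8, 0.4]
grip_width: 0.0277
```

Emit:
play_rows(
  twist=[
    [0, 0, -0.08],
    [0, 0, -0.08],
    [0, 0, -0.08],
    [0, 0, -0.08],
    [0, 0, -0.08],
    [0, 0, -0.08],
    [0, 0, -0.08],
    [0, 0, -0.08],
    [0, 0, -0.06],
    [0, 0, -0.02],
    [0, 0, 0],
    [0, 0, 0],
  ],
  travel=[
    [0, 0, 0],
    [0, 0, 0],
    [0, 0, 0],
    [0, 0, 0],
    [0, 0, 0],
    [0, 0, 0],
    [0, 0, 0],
    [0, 0, 0],
    [0, 0, 0],
    [0, 0, 0],
    [0, 0, 0],
    [0, 0, 0],
  ],
  grip=[1, 1, 1, 1, 1, 1, 1, 1, 1, 1, 1, 1],
)

```text
time_s: 8.7
ee_pos: [0.5281, 0.0121, 0.0814]
eef_rot: [-1.57, -0.001, -1.357]
force: [0.9, -2.2, 2.6]
grip_width: 0.0281
```

```bash
python3 - <<'E' | tail -1
from station import ctrl
import cv2
c=ctrl.camera('scene');cv2.imwrite('pics/t1.png',c['img'][:,:,::-1])
o=ctrl.get_obs();print(o['force'],o['moment'])
E
```

```text
[ 0.80797854 -1.44956369  3.15640174] [-0.70689103 -0.0197543  -0.02716503]
```

View pics/t1.png

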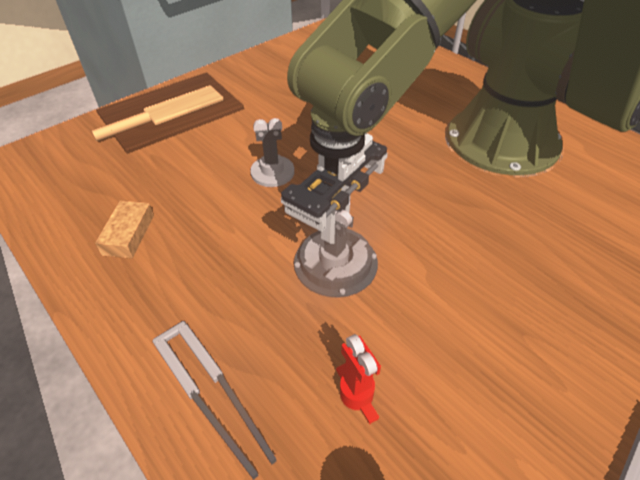

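The tool turned 90° and the rest is seated at (336,255), with the lugs hidden under the plate. Releasing by opening partway, then rising.

Emit:
play_rows(
  twist=[
    [0, 0, 0],
    [0, 0, 0],
    [0, 0, 0],
    [0, 0, 0],
    [0, 0, 0],
    [0, 0, 0],
    [0, 0, 0],
    [0, 0, 0],
  ],
  travel=[
    [0, 0, 0],
    [0, 0, 0],
    [0, 0, 0],
    [0, 0, 0],
    [0, 0, 0],
    [0, 0, 0],
    [0, 0, 0],
    [0, 0, 0],
  ],
  grip=[-0.2, -0.2, -0.2, -0.2, -0.2, -0.2, -0.2, -0.2],
)

```text
time_s: 9.55
ee_pos: [0.5276, 0.0123, 0.0809]
eef_rot: [-1.571, 0.0, -1.358]
force: [-0.1, 0.2, -0.5]
grip_width: 0.0563
```

Emit:
play_rows(
  twist=[
    [0, 0, 0],
    [0, 0, 0],
    [0, 0, 0],
    [0, 0, 0],
    [0, 0, 0],
    [0, 0, 0],
    [0, 0, 0],
    [0, 0, 0],
  ],
  travel=[
    [0, 0, 0.2],
    [0, 0, 0.4],
    [0, 0, 0.4],
    [0, 0, 0.4],
    [0, 0, 0.4],
    [0, 0, 0.4],
    [0, 0, 0.4],
    [0, 0, 0],
  ],
  grip=[-0.2, -0.2, -0.2, -0.2, -0.2, -0.2, -0.2, -0.2],
)

```text
time_s: 10.35
ee_pos: [0.5286, 0.0122, 0.2141]
eef_rot: [-1.566, -0.001, -1.358]
force: [-0.3, -0.7, 0.1]
grip_width: 0.0562
```

Emit:
play_rows(
  twist=[
    [0, 0, 0],
    [0, 0, 0],
    [0, 0, 0],
    [0, 0, 0],
    [0, 0, 0],
    [0, 0, 0],
    [0, 0, 0],
    [0, 0, 0],
  ],
  travel=[
    [-0.2, 0.5, 0],
    [-0.2, 0.5, 0],
    [-0.2, 0.5, 0],
    [-0.2, 0.5, 0],
    [-0.2, 0.5, 0],
    [-0.2, 0.5, 0],
    [-0.2, 0.5, 0],
    [-0.2, 0.5, 0],
  ],
  grip=[-0.2, -0.2, -0.2, -0.2, -0.2, -0.2, -0.2, -0.2],
)

```text
time_s: 11.15
ee_pos: [0.4468, 0.2131, 0.2104]
eef_rot: [-1.571, -0.0, -1.358]
force: [0.5, -0.5, -1.1]
grip_width: 0.0564
```

```bash
python3 - <<'E' | tail -1
from station import ctrl
import cv2,numpy as np
from h import *
from fit import tw
ps=[.528,.0125,.2126]; pr=[.528,.0125,.2126-np.pi/2]
a=np.linspace(0,6.283,60)
box=lambda p,x,y,z: tw(p,[(x*i,y*j,z) for i,j in((1,1),(1,-1),(-1,-1),(-1,1),(1,1))])
circ=lambda p,r,z: tw(p,np.c_[r*np.cos(a),r*np.sin(a),a*0+z])
G=[(box(ps,.054,.015,.028),(0,0,255)),(circ(pr,.024,.038),(0,255,0)),(box(pr,.028,.014,.126),(255,255,0))]
out=[]
for n in('scene','top'):
    c=ctrl.camera(n);k=4;cv2.imwrite(f'pics/f_{n}.png',c['img'][:,:,::-1])
    q0=proj(c,[[.528,.0125,.06]])[0].astype(int);u0,v0=q0[0]-50,q0[1]-70
    im=cv2.resize(c['img'][v0:v0+140,u0:u0+100,::-1],None,fx=k,fy=k,interpolation=cv2.INTER_CUBIC)
    for P,col in G:
        q=((proj(c,P)-(u0,v0)+.5)*k).astype(int);cv2.polylines(im,[q.reshape(-1,1,2)],False,col,1)
    out.append(im)
    if n=='top': pt=[(r['point'],r['confidence']) for r in ctrl.boxes_of('plain_rest',c)]
cv2.imwrite('pics/f_crop.png',np.hstack(out))
o=ctrl.get_obs();print(o['time_s'],o['ee_pos'].tolist(),o['force'].tolist(),pt)
E
```

```text
11.3 [0.4470331386897318, 0.2129581216597298, 0.2104458141646314] [0.5341794851505749, -1.2729789605772992, 0.4579633019602907] [([464.0, 297.8], 0.64)]
```

View pics/f_crop.png

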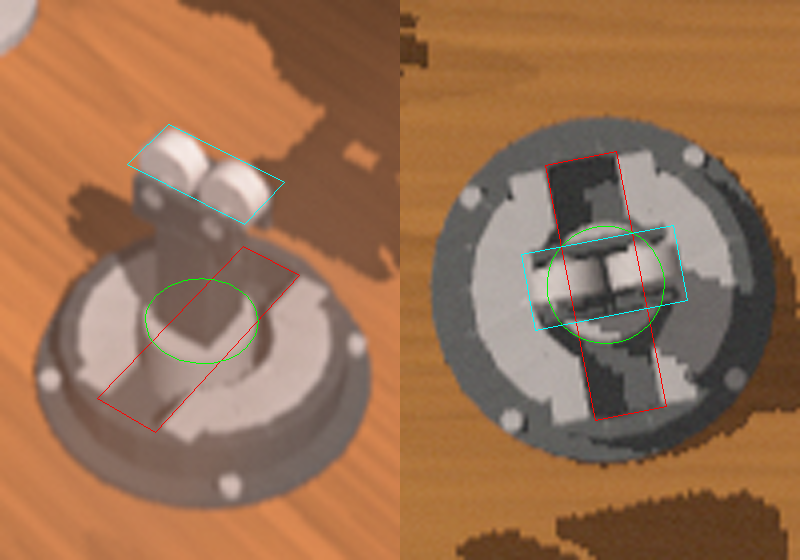

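View pics/f_top.png

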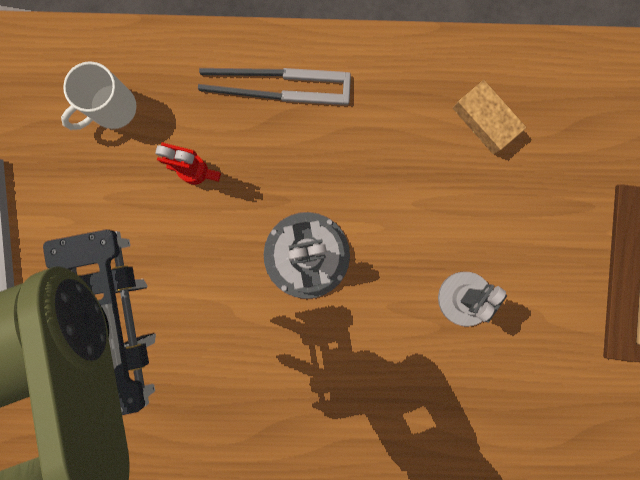

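The rest stands upright and centred at top (307,253), with its yoke crosswise to the empty slots. The plain rest is unmoved at (467,298). Handing in.

```bash
python3 -c "
from station import ctrl
print(ctrl.hand_in())"
```

```text
the job is handed in; nothing more can be done
None
```

I fitted the grey lugged rest into the bayonet socket, turned it 90° clockwise, let go, moved the arm clear and handed the job in at about 11.3 s. The hand-in gives no verdict.

- **Seating:** the wrist force changed from carrying the weight (about -6 N) to light floor contact (about +2 N). That happened at the height where the foot should be on the socket floor, within about 1 mm.
- **Turn:** the tool went from yaw 0.213 to -1.357 rad. In the last pictures the slots are empty and the rest's yoke lies crosswise to them.
- **Final position:** the rest stands upright and centred in the socket, to within the camera error of roughly 2 mm.
- **Other objects:** the plain-footed rest and the red look-alike look unmoved, and the gripper touches nothing. The detector's point for the plain rest differed by about 3 pixels from the start, but the picture itself shows it in the same place.

The only disagreement was a shift of about 2 mm in the scene camera's overlay against the top camera's, which is within the stated calibration. No check failed.

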